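# Settle the rocking half-moon disc weight

## Task

The aluminium half-moon weight of the cutting lathe has been left standing on its round edge, where it rocks at a touch. Take hold of it where it stands and keep it still for a moment so that the rocking stops, then lay it down flat with its red felt face underneath, in the middle of the round black mat, and let go; set it down on the mat, do not drop it from above. Leave its mate, the screwdriver and the can where they are.

Things in the scene. Friction and masses are not known exactly. Their poses are not given: they have to be found in the camera images.
- weight: Aluminium half-disc, radius 65 mm, 34 mm thick, 0.5 kg, one half-disc face lined with red felt, black stripe at the middle of the straight edge. Origin: middle of the straight edge, mid-thickness. x along the straight edge; y out of the straight edge, away from the arc (up when it stands on its arc); z out of the bare metal face. Felt down = z up.
- weight_felt (a point): Centre of the straight edge on the felt face (17 mm from the weight's origin, on its -z side). At the start the weight stands upright on its arc on the table, straight edge on top, origin 65 mm up, rocking slightly (under 5 mm); at a touch along its plane it rolls and rocks to and fro. Let go with its faces leaning over 30 degrees from vertical, it falls over on that face.
- weight_mid (a point): Centre of mass of the half-moon weight, mid-thickness, 27.6 mm from the straight edge towards the arc (y = -27.6 mm in the weight's frame). 17 mm above what it lies on when it lies flat.
- mat: Round black rubber mat, 230 mm across and 6 mm thick, fixed to the table, with a 40 mm grey spot in the middle. Origin: centre of its underside, on the table.
- mate: The other half-moon weight, the same shape and size, already lying flat, felt down, on the table. Origin and axes as for the weight.
- driver: Screwdriver, 190 mm long, lying on the table; x runs along it.
- can: Small can, 52 mm across, 100 mm high, standing. Origin: centre of its underside.
Mind the look-alikes: they are no part of the job. Leave any orange look-alike of the weight alone.

How it is judged:
On the way:
1. the weight is held by the fingers and no longer rocks, while still standing upright on its arc on the table (contact force between the fingers and weight above 0.5 N and angular speed of weight below 0.2 rad/s and angle between weight's own z axis and vertical between 1.3 and 1.85 rad and height (world z) of weight below 0.075 m), for 0.2 s.
At the end, for the whole second after the job is handed in: The weight lies flat on the mat (within 0.1 rad), felt face down, its centre of mass within 45 mm of the mat's centre (so that it is wholly on the mat), at rest and let go; mate, screwdriver and can are within 30 mm of where they were (angle between weight's own z axis and vertical below 0.1 rad and horizontal distance between weight_mid and mat below 0.045 m and height (world z) of weight_mid between 0.019 and 0.028 m and linear speed of weight below 0.02 m/s and angular speed of weight below 0.2 rad/s and distance of each of mate, driver, can from where it was at the start of the episode below 0.03 m); the robot touches nothing.
It fails at once if the weight is dropped from a height or thrown (faster than 1.15 m/s with no finger on it; tipping over onto its face from its edge is slower) (contact force between the fingers and weight below 0.01 N and linear speed of weight above 1.15 m/s).
It fails at once if the mate, the screwdriver or the can is shifted by more than 30 mm (distance of any of mate, driver, can from where it was at the start of the episode above 0.03 m).
It also fails if it takes over 40 s, if anything falls off the work surface, if the arm or the gripper's body presses on something with over 40 N, if the wrist force passes 120 N, or if a joint passes its speed limit or range.

## Robot

A 6-joint arm with a two-finger parallel gripper is mounted at the origin on the work surface. World frame = base frame: x ahead of the robot, y to its left, z up, the work surface at z = 0. Lengths are in m, angles in rad, forces in N, time in s.
With the tool pointing down it reaches from about 0.325 to 1 m from the base axis. Payload 5.1 kg.
Tool frame: the origin (TCP) lies on the centre line of the jaws, within the pads' length; the fingertips stand 8 mm ahead of it and the grasp point (between the pads) lies 11 mm behind it; z points along the fingers, y is the direction in which the jaws open and shut (so a half turn about z gives the same grasp; the last joint's range is limited). The gripper opens to 85 mm and grips with 20 to 120 N. Pads are 22 mm wide; open, the fingers measure 114 mm over their backs; the gripper's body (76 mm by 85 mm) begins 54 mm behind the grasp point. The pads swing forward as they close: fully open they stand 13 mm farther back than shut.
Start: joints at [1.127, 0.124, 1.65, -0, 1.367, -0.083], TCP at [0.229, 0.608, 0.239] pointing down, gripper open.
Joint ranges: [-2.61, 2.61], [-1.02, 2.33], [0.03, 2.71], [-1.35, 4.49], [0.32, 2.68], [-2.91, 2.91]. Speed limits (rad/s): [2.57, 2.57, 3.14, 3.14, 3.14, 3.14].

## Interface

Orientations are given as a 3x3 rotation matrix whose columns are the frame's x, y, z axes.
In Python, from workcell import * gives the robot as it stands. The module is installed in compiled form; this text tells all that it offers.
- The arm moves only by the shell command python3 -m jog 'ROWS'. ROWS is JSON, a list of rows, each a list of 7 numbers: the turn, a rotation vector about the tool's x, y, z scaled (see below), then the shift along the tool's x, y, z scaled (see below), then the opening, from 0 (shut) to 1 (fully open). In form: [[rx, ry, rz, tx, ty, tz, grip], ...]. A call has 1 to 5 rows; each row shifts and turns the commanded pose from where the row before left it, along the tool's axes as they then stand; what a row does not reach is not made up. The controller multiplies each number of a shift by 2.5 cm and each number of a turn by 4 degrees. A row lasts 1/10 s, in which the tool goes at most 50 mm and 8.59 degrees, less where a joint would pass 70% of its speed; a pose out of reach is approached as far as the arm can. A call with a number of a shift or a turn outside -1 to 1 is refused whole. A call with a gripper value outside its range is refused whole. The fingers move at their own pace and stop on an object; the grip force is fixed at half the most. Time passes only in rows, so rows that do not move let the fingers close. It gives the time, the measured TCP pose, the force and the opening at its end, in the units of the state.
- read_state(): the state, without advancing time (a new reading comes with each control period).
- camera(name): name is "scene" or "top"; returns a dict with "img" (400x640x3 uint8, red, green, blue), "mtx" (3x3 intrinsics, pixels), "eye" and "attitude" of the camera in the world. Camera axes: x right, y down, z forward; pixel columns grow to the right and rows downward; lengths in m; the calibration is good to about 2 mm. A picture is of the moment at which its call begins. There is no depth.
- finish_job(): hands the job in, once; it reports no verdict.
The state is a dict: "clock": time; "qpos": joint angles; "qd": joint speeds; "effort": joint torques, N m; "tool_pos": TCP position; "ee_rot": TCP orientation; "contact_force": force on the tool from outside, world axes, zero at the start; "torque": the same for the moment, N m; "opening": finger opening in m.
Only numpy, scipy, OpenCV 4.12 (cv2) and the standard library are available. Lean on these libraries where they do the work, as an engineer would, in place of code of your own. Each camera call takes 0.05 s, during which the arm holds its last target.

## Working session

There is one attempt and no reset: what is moved stays moved. The work goes in short steps, Python scripts to look and compute and a shell command to move; the robot and the scene stay as the last step left them, time stands still between calls to the robot, and variables do not carry over. Pictures are saved under pics/ and viewed, and the job is handed in when it is done.

```bash
mkdir -p pics
python3 - <<'E'
from workcell import *
import cv2
s=read_state(); print(s)
for n in("scene","top"):
    c=camera(n); cv2.imwrite(f"pics/{n}0.png",c["img"][:,:,::-1]); print(n,c["mtx"],c["eye"],c["attitude"])
E
```

```text
{'clock': 0.0, 'qpos': array([ 1.12740828e+00,  1.24546135e-01,  1.65165874e+00, -3.81951737e-05,
        1.36750310e+00, -8.25485402e-02]), 'qd': array([-1.70014453e-03, -4.81844530e-04, -6.42030377e-05, -1.79009671e-03,
       -7.08651222e-04, -1.73950944e-04]), 'effort': array([ 2.63572902e-04, -4.23607635e+01, -3.65455842e+01, -2.50783842e-05,
        6.87057007e-03,  6.57803966e-06]), 'tool_pos': array([0.22924072, 0.60760484, 0.23803547]), 'ee_rot': array([[-9.35603433e-01,  3.53051628e-01, -8.73685907e-04],
       [ 3.53052682e-01,  9.35601459e-01, -1.92682401e-03],
       [ 1.37153454e-04, -2.11120032e-03, -9.99997762e-01]]), 'contact_force': array([0.01865676, 0.30557239, 0.19351699]), 'torque': array([-0.01281509, -0.050165  , -0.05626507]), 'opening': 0.08555631076845907}
scene [[365.05895532   0.         322.35760801]
 [  0.         365.05895532 201.1833745 ]
 [  0.           0.           1.        ]] [ 0.8990602  -0.15363132  0.81186264] [[ 0.36487898  0.81698856 -0.44653445]
 [ 0.93095635 -0.32712236  0.16220736]
 [-0.01354985 -0.47489014 -0.87994077]]
top [[393.23091114   0.         319.11599933]
 [  0.         393.23091114 201.1690267 ]
 [  0.           0.           1.        ]] [0.43122127 0.01246249 1.06717718] [[-0.01631218 -0.99580395  0.09004674]
 [-0.99959029  0.01412297 -0.02489581]
 [ 0.02351961 -0.09041595 -0.99562633]]
```

View pics/scene0.png

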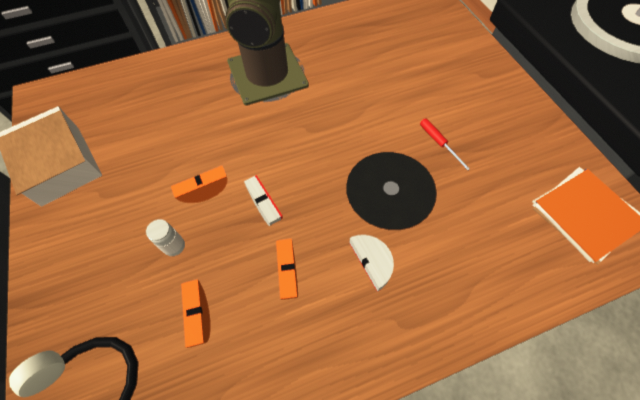

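View pics/top0.png

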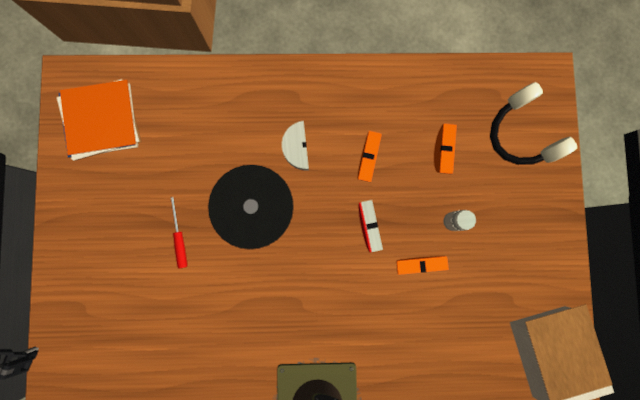

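The candidates for the weight, in top-view pixels:
- **(371,226):** white and upright, with a red face on its left side.
- **(297,146):** white but lying flat, so this is the mate.
- **(370,156), (447,149) and (423,266):** orange look-alikes.

The one at (371,226) fits the description. I'll confirm it in an enlarged crop.

```bash
cat > h.py <<'E'
from workcell import *
import numpy as np, cv2
def hit(c,u,v,z):
    r=np.array(c["attitude"])@np.linalg.solve(c["mtx"],[u,v,1.]); e=np.array(c["eye"])
    return e+r*(z-e[2])/r[2]
def proj(c,p):
    q=c["mtx"]@(np.array(c["attitude"]).T@(np.array(p)-c["eye"])); return q[:2]/q[2]
E
python3 - <<'E'
from h import *
c=camera("top"); im=c["img"]; a=im.astype(int)
crop=cv2.resize(im[180:270,330:420],None,fx=6,fy=6,interpolation=cv2.INTER_CUBIC); cv2.imwrite("pics/crop1.png",crop[:,:,::-1])
s=camera("scene")["img"]
cv2.imwrite("pics/crop2.png",cv2.resize(s[160:240,225:305],None,fx=6,fy=6,interpolation=cv2.INTER_CUBIC)[:,:,::-1])
# white top
m=((a.min(2)>130)&(a.max(2)-a.min(2)<50)).astype(np.uint8); m[:190]=0;m[265:]=0;m[:,:340]=0;m[:,400:]=0
m=cv2.morphologyEx(m,cv2.MORPH_CLOSE,np.ones((9,9)))
ct=max(cv2.findContours(m,0,2)[0],key=cv2.contourArea); r=cv2.minAreaRect(ct); print(r)
P=np.array([hit(c,u,v,.065) for u,v in cv2.boxPoints(r)]); print(P,P.mean(0))
g=((a.max(2)<60)).astype(np.uint8); g[:150]=0;g[260:]=0;g[:,:195]=0;g[:,305:]=0
g=cv2.morphologyEx(g,cv2.MORPH_OPEN,np.ones((5,5)))
ct=max(cv2.findContours(g,0,2)[0],key=cv2.contourArea); e=cv2.fitEllipse(ct); print(e,hit(c,*e[0],.006), hit(c,251,206.5,.006))
E
```

```text
((371.5956726074219, 225.2400665283203), (50.4307975769043, 10.578996658325195), 77.7352294921875)
[[ 0.51890425 -0.12024404  0.065     ]
 [ 0.52432007 -0.14702197  0.065     ]
 [ 0.39816658 -0.17076852  0.065     ]
 [ 0.39295105 -0.14424888  0.065     ]] [ 0.45858549 -0.14557085  0.065     ]
((250.25491333007812, 206.40872192382812), (82.17030334472656, 83.63813781738281), 61.00447463989258) [0.51564734 0.17184509 0.006     ] [0.5153715 0.1698443 0.006    ]
```

View pics/crop1.png

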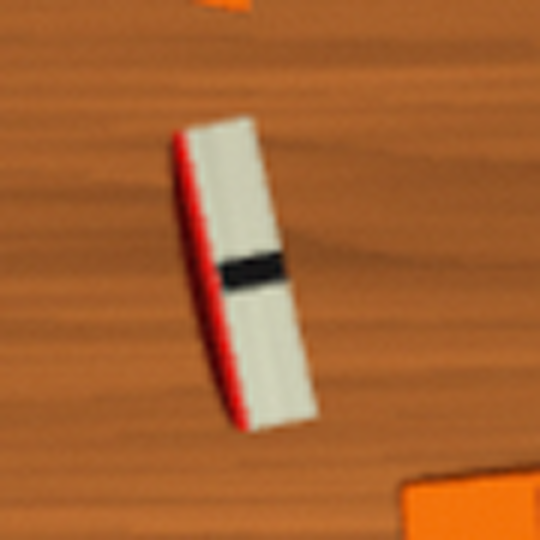

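View pics/crop2.png

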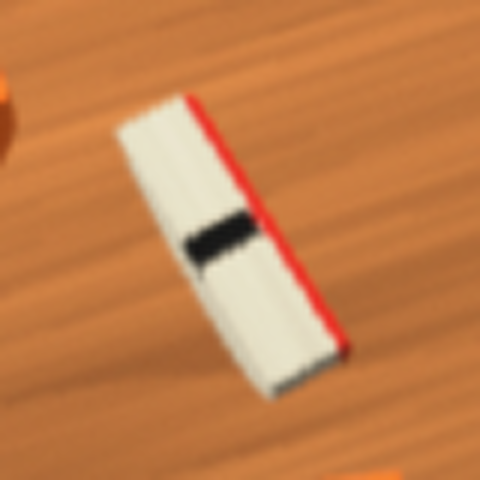

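The crop confirms it: the white weight stands on its arc with the stripe at about (372,225) in the top view and its red felt facing left (+y). I'll move over it now.

```bash
cat >> h.py <<'E'
from scipy.spatial.transform import Rotation as Ro
def plan(target,yawy=None,s=None):
    s=read_state(); R=np.array(s["ee_rot"]); p=np.array(s["tool_pos"])
    print("t",s["clock"],"p",p.round(4),"F",np.array(s["contact_force"]).round(1),"op",round(s["opening"],4),"q",np.array(s["qpos"]).round(2))
    print("shift units",(R.T@(np.array(target)-p)/.025).round(2))
    if yawy is not None:
        y=np.array(yawy,float);y/=np.linalg.norm(y);z=np.array([0,0,-1.]);Rt=np.c_[np.cross(y,z),y,z]
        print("turn units",(Ro.from_matrix(R.T@Rt).as_rotvec(degrees=True)/4).round(2))
E
python3 -c "
from h import *
plan([.459,-.144,.20],[-.186,.983,0])"
```

```text
t 0.2 p [0.2293 0.6078 0.2385] F [-0.6 -0.3  0.4] op 0.0858 q [ 1.13  0.12  1.65 -0.    1.37 -0.08]
shift units [-19.21 -24.89   1.57]
turn units [-0.02 -0.01 -7.85]
```

```bash
python3 -m jog '[[0,0,0,-0.77,-1,0,1],[0,0,0,-0.77,-1,0,1],[0,0,0,-0.77,-1,0,1],[0,0,0,-0.77,-1,0,1],[0,0,0,-0.77,-1,0,1]]'; python3 -m jog '[[0,0,0,-0.77,-1,0,1],[0,0,0,-0.77,-1,0,1],[0,0,0,-0.77,-1,0,1],[0,0,0,-0.77,-1,0,1],[0,0,0,-0.77,-1,0,1]]'; python3 -m jog '[[0,0,0,-0.77,-1,0,1],[0,0,0,-0.77,-1,0,1],[0,0,0,-0.77,-1,0,1],[0,0,0,-0.77,-1,0,1],[0,0,0,-0.77,-1,0,1]]'; python3 -m jog '[[0,0,0,-0.77,-1,0,1],[0,0,0,-0.77,-1,0,1],[0,0,0,-0.77,-1,0,1],[0,0,0,-0.77,-1,0,1],[0,0,0,-0.77,-1,0,1]]';  python3 -m jog '[[0,0,-1,0,0,0,1],[0,0,-1,0,0,0,1],[0,0,-1,0,0,0,1],[0,0,-1,0,0,0,1],[0,0,-1,0,0,0,1]]'; python3 -m jog '[[0,0,-1,0,0,0,1],[0,0,-1,0,0,0,1],[0,0,-0.85,0,0,0,1],[0,0,0,0,0,0,1]]'
python3 -c "
from h import *
plan([.459,-.144,.20],[-.186,.983,0])"
```

```text
clock: 0.7
tool_pos: [0.2755, 0.4559, 0.239]
ee_rot: [[-0.936, 0.353, -0.0], [0.353, 0.936, -0.0], [0.0, -0.0, -1.0]]
contact_force: [-0.3, -0.5, 0.4]
opening: 0.0856
clock: 1.2
tool_pos: [0.3214, 0.305, 0.2392]
ee_rot: [[-0.936, 0.353, 0.0], [0.353, 0.936, -0.0], [-0.0, -0.0, -1.0]]
contact_force: [0.3, -0.4, 1.0]
opening: 0.0852
clock: 1.7
tool_pos: [0.3673, 0.1541, 0.2393]
ee_rot: [[-0.936, 0.353, 0.0], [0.353, 0.936, 0.0], [-0.0, 0.0, -1.0]]
contact_force: [0.9, 0.4, -0.2]
opening: 0.0854
clock: 2.2
tool_pos: [0.4132, 0.0031, 0.2393]
ee_rot: [[-0.936, 0.353, 0.0], [0.353, 0.936, 0.0], [-0.0, 0.0, -1.0]]
contact_force: [-0.5, 0.6, 0.1]
opening: 0.0856
clock: 2.7
tool_pos: [0.413, 0.0043, 0.2391]
ee_rot: [[-1.0, 0.009, -0.0], [0.009, 1.0, 0.0], [0.0, 0.0, -1.0]]
contact_force: [0.1, -0.3, -0.5]
opening: 0.0853
clock: 3.1
tool_pos: [0.4131, 0.0044, 0.2392]
ee_rot: [[-0.983, -0.186, -0.0], [-0.186, 0.983, -0.0], [0.0, 0.0, -1.0]]
contact_force: [-1.1, 0.2, -0.8]
opening: 0.0855
t 3.1 p [0.4131 0.0044 0.2392] F [-1.1  0.2 -0.8] op 0.0855 q [-0.12 -0.44  2.15 -0.    1.43 -1.88]
shift units [-0.7  -6.17  1.57]
turn units [ 0. -0.  0.]
```

```bash
python3 -m jog '[[0,0,0,-0.1,-0.9,0.2,1],[0,0,0,-0.1,-0.9,0.2,1],[0,0,0,-0.1,-0.9,0.2,1],[0,0,0,-0.1,-0.9,0.2,1],[0,0,0,-0.1,-0.9,0.2,1]]'; python3 -m jog '[[0,0,0,-0.1,-0.9,0.2,1],[0,0,0,-0.1,-0.77,0.37,1],[0,0,0,0,0,0,1]]'
python3 - <<'E'
from h import *
plan([.459,-.144,.12],[-.186,.983,0])
for n in("top","scene"):
    c=camera(n); im=c["img"].copy(); cv2.imwrite(f"pics/b_{n}.png",im[:,:,::-1])
    print(n,proj(c,[.459,-.144,.065]))
E
```

```text
clock: 3.6
tool_pos: [0.4465, -0.1047, 0.214]
ee_rot: [[-0.983, -0.185, 0.0], [-0.185, 0.983, 0.0], [-0.0, 0.0, -1.0]]
contact_force: [0.7, 1.5, -0.2]
opening: 0.085
clock: 3.9
tool_pos: [0.4587, -0.1451, 0.1986]
ee_rot: [[-0.983, -0.183, -0.002], [-0.183, 0.983, 0.001], [0.002, 0.001, -1.0]]
contact_force: [0.5, -0.2, 0.5]
opening: 0.0858
t 3.9 p [ 0.4587 -0.1451  0.1986] F [ 0.5 -0.2  0.5] op 0.0858 q [-0.42 -0.23  2.06 -0.    1.32 -2.17]
shift units [-0.03  0.04  3.15]
turn units [ 0.02 -0.03 -0.05]
top [370.95249183 224.95455611]
scene [261.96719995 197.76990644]
```

View pics/b_scene.png

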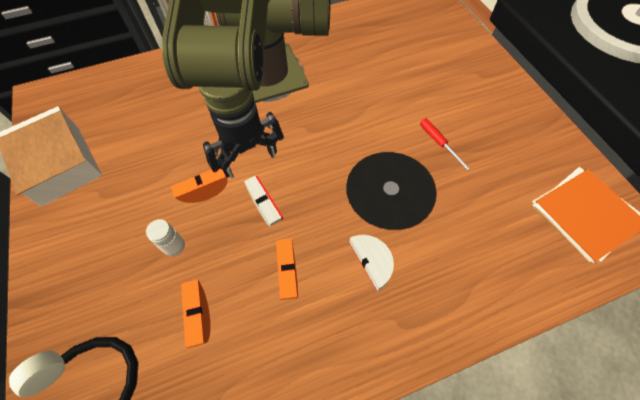

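The gripper hangs above the standing weight, whose stripe is at about (262,199) in the scene view. It lines up, so I'll descend straight down.

```bash
python3 -m jog '[[0,0,0,0,0.04,1,1],[0,0,0,0,0,1,1],[0,0,0,0,0,1,1],[0,0,0,0,0,1,1],[0,0,0,0,0,0,1]]'
python3 - <<'E'
from h import *
plan([.459,-.144,.042],[-.186,.983,0])
a=[]
for n in("top","scene"):
    c=camera(n); u,v=proj(c,[.459,-.144,.065]).astype(int)
    a.append(cv2.resize(c["img"][v-50:v+50,u-50:u+50],(400,400),interpolation=cv2.INTER_CUBIC))
cv2.imwrite("pics/c.png",np.hstack(a)[:,:,::-1])
E
```

```text
clock: 4.5
tool_pos: [0.4563, -0.1409, 0.0969]
ee_rot: [[-0.982, -0.187, -0.006], [-0.187, 0.982, 0.003], [0.006, 0.004, -1.0]]
contact_force: [-0.3, 0.4, -1.5]
opening: 0.0855
t 4.5 p [ 0.4563 -0.1409  0.0969] F [-0.3  0.4 -1.5] op 0.0855 q [-0.41 -0.12  2.15  0.    1.12 -2.17]
shift units [-0.09 -0.15  2.19]
turn units [ 0.06 -0.08  0.01]
```

View pics/c.png

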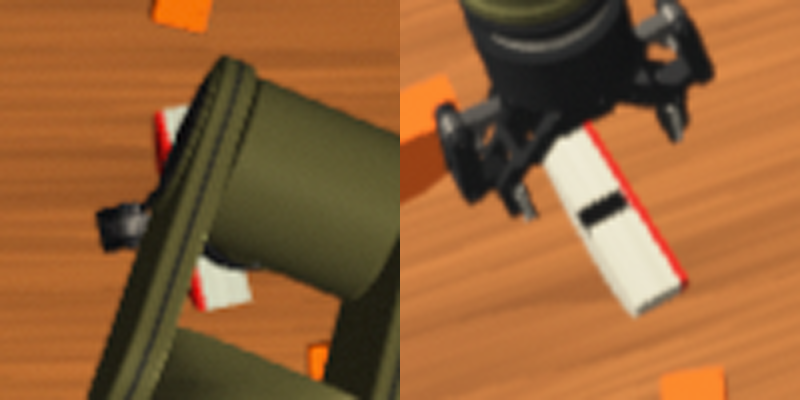

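The jaws straddle the weight. I'll go down and close.

```bash
python3 -m jog '[[0,0,0,-0.09,-0.1,0.75,1],[0,0,0,0,0,0.75,1],[0,0,0,0,0,0.69,1],[0,0,0,0,0,0,1]]';python3 -m jog '[[0,0,0,0,0,0,0],[0,0,0,0,0,0,0],[0,0,0,0,0,0,0],[0,0,0,0,0,0,0],[0,0,0,0,0,0,0]]';python3 -m jog '[[0,0,0,0,0,0,0],[0,0,0,0,0,0,0],[0,0,0,0,0,0,0],[0,0,0,0,0,0,0],[0,0,0,0,0,0,0]]'
python3 - <<'E'
from h import *
a=[]
for n in("top","scene"):
    c=camera(n); u,v=proj(c,[.459,-.144,.065]).astype(int)
    a.append(cv2.resize(c["img"][v-50:v+50,u-50:u+50],(400,400),interpolation=cv2.INTER_CUBIC))
cv2.imwrite("pics/d.png",np.hstack(a)[:,:,::-1])
plan([.459,-.144,.042])
E
```

```text
clock: 5.0
tool_pos: [0.4612, -0.1445, 0.0451]
ee_rot: [[-0.982, -0.186, -0.001], [-0.186, 0.982, 0.001], [0.001, 0.001, -1.0]]
contact_force: [-0.0, -0.2, -0.0]
opening: 0.0855
clock: 5.5
tool_pos: [0.4625, -0.1452, 0.0468]
ee_rot: [[-0.983, -0.186, 0.002], [-0.186, 0.983, -0.001], [-0.002, -0.001, -1.0]]
contact_force: [-1.4, 1.7, 7.1]
opening: 0.033
clock: 6.0
tool_pos: [0.4625, -0.1452, 0.0468]
ee_rot: [[-0.983, -0.186, 0.002], [-0.186, 0.983, -0.001], [-0.002, -0.001, -1.0]]
contact_force: [-1.3, 2.2, 6.2]
opening: 0.0328
t 6.1 p [ 0.4625 -0.1452  0.0468] F [-0.9  2.2  5.7] op 0.0327 q [-0.42 -0.04  2.17  0.    1.01 -2.17]
shift units [0.13 0.07 0.19]
```

View pics/d.png

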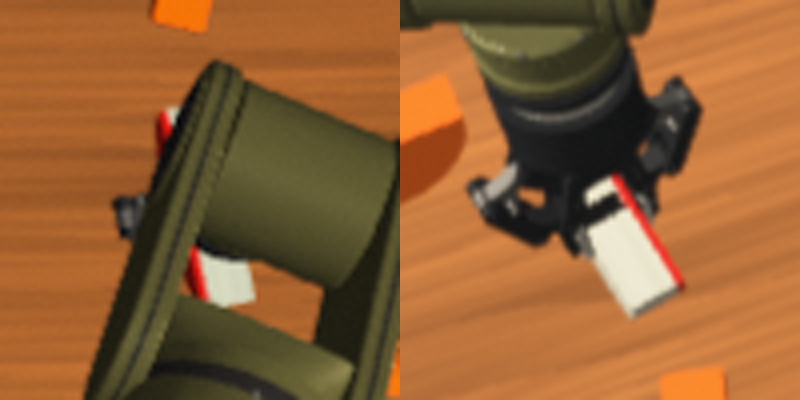

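The weight is held (opening 33 mm) and still standing. I'll lift it and carry it toward the mat.

```bash
python3 -m jog '[[0,0,0,0,0,-0.5,0],[0,0,0,0,0,-1,0],[0,0,0,0,0,-1,0],[0,0,0,0,0,-1,0],[0,0,0,0,0,-1,0]]';python3 -m jog '[[0,0,0,0,0,-1,0],[0,0,0,0,0,-0.5,0],[0,0,0,0,0,0,0]]'
python3 - <<'E'
from h import *
plan([.515,.171,.19])
E
```

```text
clock: 6.6
tool_pos: [0.4602, -0.1444, 0.1575]
ee_rot: [[-0.983, -0.186, -0.003], [-0.186, 0.983, 0.001], [0.003, 0.002, -1.0]]
contact_force: [0.5, -0.1, -7.0]
opening: 0.0327
clock: 6.9
tool_pos: [0.4622, -0.1453, 0.1969]
ee_rot: [[-0.983, -0.186, 0.003], [-0.186, 0.983, -0.001], [-0.002, -0.002, -1.0]]
contact_force: [-0.5, 0.2, -7.1]
opening: 0.0331
t 6.9 p [ 0.4622 -0.1453  0.1969] F [-0.5  0.2 -7.1] op 0.0331 q [-0.42 -0.22  2.06 -0.    1.31 -2.17]
shift units [-4.43 12.04  0.26]
```

```bash
python3 -m jog '[[0,0,0,-0.37,1,0,0],[0,0,0,-0.37,1,0,0],[0,0,0,-0.37,1,0,0],[0,0,0,-0.37,1,0,0],[0,0,0,-0.37,1,0,0]]';python3 -m jog '[[0,0,0,-0.37,1,0,0],[0,0,0,-0.37,1,0,0],[0,0,0,-0.37,1,0,0],[0,0,0,-0.37,1,0,0],[0,0,0,-0.37,1,0,0]]';python3 -m jog '[[0,0,0,-0.37,1,0,0],[0,0,0,-0.37,1,0,0],[1,0,0,0,0,0,0],[1,0,0,0,0,0,0],[1,0,0,0,0,0,0]]';python3 -m jog '[[1,0,0,0,0,0,0],[1,0,0,0,0,0,0],[1,0,0,0,0,0,0],[1,0,0,0,0,0,0],[1,0,0,0,0,0,0]]'
python3 -c "
from h import *
plan([.515,.171,.19])"
```

```text
clock: 7.4
tool_pos: [0.4824, -0.0123, 0.1926]
ee_rot: [[-0.983, -0.186, -0.004], [-0.186, 0.983, 0.001], [0.004, 0.001, -1.0]]
contact_force: [0.1, 0.0, -6.3]
opening: 0.033
clock: 7.9
tool_pos: [0.5045, 0.1188, 0.1925]
ee_rot: [[-0.982, -0.186, -0.004], [-0.186, 0.983, -0.001], [0.004, 0.0, -1.0]]
contact_force: [0.3, -1.5, -6.5]
opening: 0.0328
clock: 8.4
tool_pos: [0.5135, 0.1704, 0.1925]
ee_rot: [[-0.982, -0.183, 0.035], [-0.186, 0.96, -0.208], [0.004, -0.211, -0.978]]
contact_force: [0.8, 0.4, -7.3]
opening: 0.033
clock: 8.9
tool_pos: [0.5136, 0.1705, 0.1925]
ee_rot: [[-0.983, -0.16, 0.096], [-0.186, 0.832, -0.523], [0.004, -0.531, -0.847]]
contact_force: [-0.0, -0.9, -7.0]
opening: 0.0333
t 8.9 p [0.5136 0.1705 0.1925] F [-0.  -0.9 -7. ] op 0.0333 q [ 0.47  0.04  1.89 -0.54  1.41 -1.14]
shift units [-0.06  0.06  0.08]
```

```bash
python3 -m jog '[[1,0,0,0,0,0,0],[1,0,0,0,0,0,0],[1,0,0,0,0,0,0],[1,0,0,0,0,0,0],[1,0,0,0,0,0,0]]'; python3 -m jog '[[0,0,0,0,0,0,0]]'
python3 - <<'E'
from h import *
s=read_state();R=np.array(s["ee_rot"]);u=-R[:,2];n=R[:,1]
d=np.array([-.186,.983,0]);m=np.array([.515,.171,.006])
P=m-.0374*d; T=P-.017*n+.047*u; print(T)
plan(T+[0,0,.012])
a=[]
for nm in("top","scene"):
    c=camera(nm); x,y=proj(c,s["tool_pos"]).astype(int)
    x=max(x,100);y=max(y,100);a.append(cv2.resize(c["img"][y-90:y+90,x-90:x+90],(400,400),interpolation=cv2.INTER_CUBIC))
cv2.imwrite("pics/e.png",np.hstack(a)[:,:,::-1])
E
```

```text
clock: 9.4
tool_pos: [0.5138, 0.1706, 0.1924]
ee_rot: [[-0.982, -0.118, 0.145], [-0.187, 0.604, -0.775], [0.004, -0.788, -0.615]]
contact_force: [-0.2, 0.2, -6.7]
opening: 0.0331
clock: 9.5
tool_pos: [0.5129, 0.1708, 0.1906]
ee_rot: [[-0.982, -0.121, 0.143], [-0.188, 0.604, -0.774], [0.007, -0.787, -0.616]]
contact_force: [-0.4, 0.2, -7.8]
opening: 0.0329
[0.51728123 0.16035579 0.04835433]
t 9.5 p [0.5129 0.1708 0.1906] F [-0.4  0.2 -7.8] op 0.0329 q [ 0.58  0.17  1.87 -0.81  1.57 -0.97]
shift units [-0.13  3.83  3.56]
```

View pics/e.png

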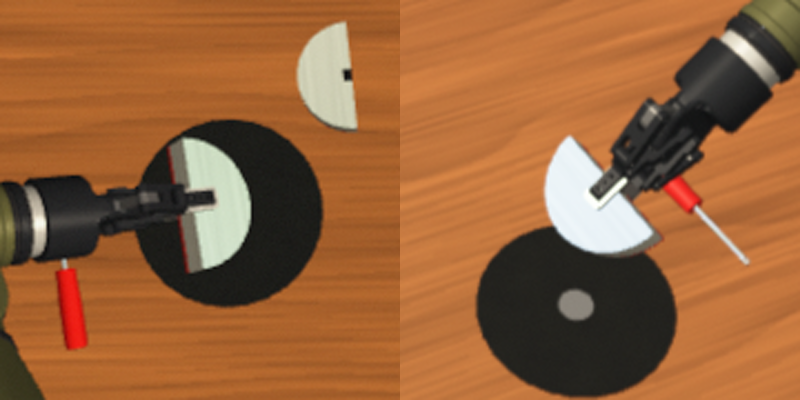

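The weight is tilted about 52° with the felt underneath and hangs over the mat. In the top crop the gripper comes in from the left, clear above the screwdriver. I'll lower it now.

```bash
python3 -m jog '[[0,0,0,0,0.76,0.71,0],[0,0,0,0,0.76,0.71,0],[0,0,0,0,0.76,0.71,0],[0,0,0,-0.1,0.76,0.71,0],[0,0,0,0,0.76,0.71,0]]';  python3 -m jog '[[0,0,0,0,0,0,0]]'
python3 - <<'E'
from h import *
plan([0.5173,0.1604,0.0484])
E
```

```text
clock: 10.1
tool_pos: [0.5201, 0.1597, 0.0651]
ee_rot: [[-0.983, -0.113, 0.147], [-0.186, 0.608, -0.772], [-0.002, -0.786, -0.618]]
contact_force: [-0.0, 0.6, -7.1]
opening: 0.0332
clock: 10.2
tool_pos: [0.5172, 0.158, 0.0621]
ee_rot: [[-0.983, -0.119, 0.141], [-0.184, 0.604, -0.775], [0.007, -0.788, -0.616]]
contact_force: [-1.1, -0.2, -7.3]
opening: 0.033
t 10.2 p [0.5172 0.158  0.0621] F [-1.1 -0.2 -7.3] op 0.033 q [ 0.56  0.35  1.91 -0.83  1.41 -0.82]
shift units [-0.03  0.49  0.26]
```

```bash
python3 -m jog '[[0,0,0,0,0.1,0.07,0],[0,0,0,0,0.1,0.07,0],[0,0,0,0,0.1,0.07,0],[0,0,0,0,0,0,0]]';  python3 -m jog '[[0,0,0,0,0.06,0.05,0],[0,0,0,0,0,0,0]]';  python3 -m jog '[[0,0,0,0,0.06,0.05,0],[0,0,0,0,0,0,0]]'
```

```text
clock: 10.6
tool_pos: [0.5196, 0.1605, 0.0573]
ee_rot: [[-0.983, -0.114, 0.147], [-0.186, 0.606, -0.774], [-0.001, -0.788, -0.616]]
contact_force: [-0.1, -0.2, -7.1]
opening: 0.0329
clock: 10.8
tool_pos: [0.5193, 0.1602, 0.0548]
ee_rot: [[-0.983, -0.115, 0.147], [-0.186, 0.605, -0.774], [-0.0, -0.788, -0.616]]
contact_force: [-0.8, 0.5, -6.5]
opening: 0.0332
clock: 11.0
tool_pos: [0.5191, 0.16, 0.0525]
ee_rot: [[-0.983, -0.115, 0.146], [-0.186, 0.605, -0.774], [0.0, -0.788, -0.616]]
contact_force: [-0.5, 0.8, -7.2]
opening: 0.0327
```

```bash
python3 -m jog '[[0,0,0,0,0.06,0.05,0],[0,0,0,0,0,0,0]]';  python3 -m jog '[[0,0,0,0,0.05,0.04,0],[0,0,0,0,0,0,0]]';  python3 -m jog '[[0,0,0,0,0.03,0.025,0],[0,0,0,0,0,0,0]]'
```

```text
clock: 11.2
tool_pos: [0.5192, 0.1599, 0.0505]
ee_rot: [[-0.983, -0.115, 0.146], [-0.186, 0.605, -0.774], [0.001, -0.788, -0.616]]
contact_force: [-0.1, 0.2, -6.0]
opening: 0.0329
clock: 11.4
tool_pos: [0.5192, 0.1599, 0.049]
ee_rot: [[-0.983, -0.115, 0.146], [-0.186, 0.605, -0.774], [0.0, -0.788, -0.616]]
contact_force: [0.0, -0.1, -6.0]
opening: 0.0328
clock: 11.6
tool_pos: [0.5194, 0.1599, 0.0486]
ee_rot: [[-0.983, -0.114, 0.147], [-0.186, 0.604, -0.775], [-0.0, -0.788, -0.615]]
contact_force: [0.3, 1.0, -5.1]
opening: 0.0331
```

```bash
python3 -m jog '[[0,0,0,0,0.03,0.025,0],[0,0,0,0,0,0,0]]';  python3 -m jog '[[0,0,0,0,0.03,0.025,0],[0,0,0,0,0,0,0]]'
python3 - <<'E'
from h import *
a=[]
for nm in("top","scene"):
    c=camera(nm); x,y=proj(c,[.515,.171,.03]).astype(int)
    a.append(cv2.resize(c["img"][y-60:y+60,x-60:x+60],(400,400),interpolation=cv2.INTER_CUBIC))
cv2.imwrite("pics/f.png",np.hstack(a)[:,:,::-1])
E
```

```text
clock: 11.8
tool_pos: [0.5195, 0.16, 0.0483]
ee_rot: [[-0.983, -0.114, 0.147], [-0.186, 0.604, -0.775], [-0.0, -0.789, -0.615]]
contact_force: [-1.9, 0.7, 0.7]
opening: 0.0328
clock: 12.0
tool_pos: [0.5196, 0.16, 0.048]
ee_rot: [[-0.983, -0.113, 0.147], [-0.185, 0.603, -0.776], [-0.001, -0.789, -0.614]]
contact_force: [-4.8, 2.6, 5.6]
opening: 0.0332
```

View pics/f.png

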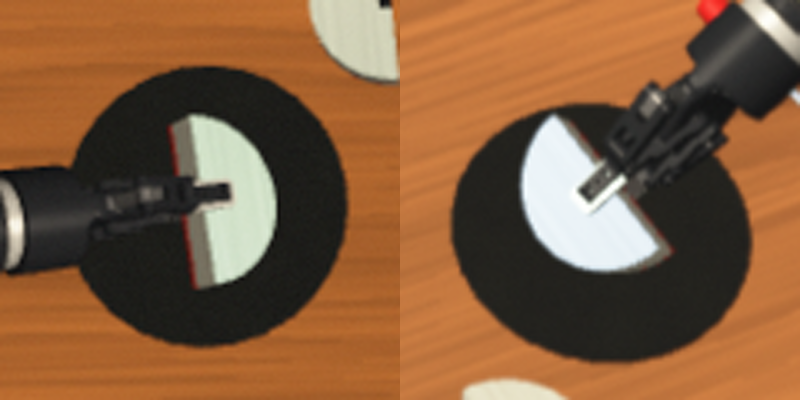

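The arc now touches the mat (the force change shows it), and the weight is over the mat centre. I'll open the jaws slightly so it rests on the lower finger.

```bash
python3 -m jog '[[0,0,0,0,0,0,0.45],[0,0,0,0,0,0,0.45],[0,0,0,0,0,0,0.45]]';  python3 -m jog '[[0,0,0,0,0,0,0.5],[0,0,0,0,0,0,0.5],[0,0,0,0,0,0,0.5]]'
python3 - <<'E'
from h import *
a=[]
for nm in("top","scene"):
    c=camera(nm); x,y=proj(c,[.515,.171,.03]).astype(int)
    a.append(cv2.resize(c["img"][y-60:y+60,x-60:x+60],(400,400),interpolation=cv2.INTER_CUBIC))
cv2.imwrite("pics/g.png",np.hstack(a)[:,:,::-1])
E
```

```text
clock: 12.4
tool_pos: [0.5198, 0.1602, 0.0464]
ee_rot: [[-0.982, -0.114, 0.148], [-0.187, 0.605, -0.774], [-0.001, -0.788, -0.616]]
contact_force: [-0.6, 2.0, -0.1]
opening: 0.0381
clock: 12.7
tool_pos: [0.5193, 0.1598, 0.0461]
ee_rot: [[-0.983, -0.115, 0.147], [-0.186, 0.605, -0.774], [0.0, -0.788, -0.616]]
contact_force: [-0.1, 1.6, -2.2]
opening: 0.0427
```

View pics/g.png

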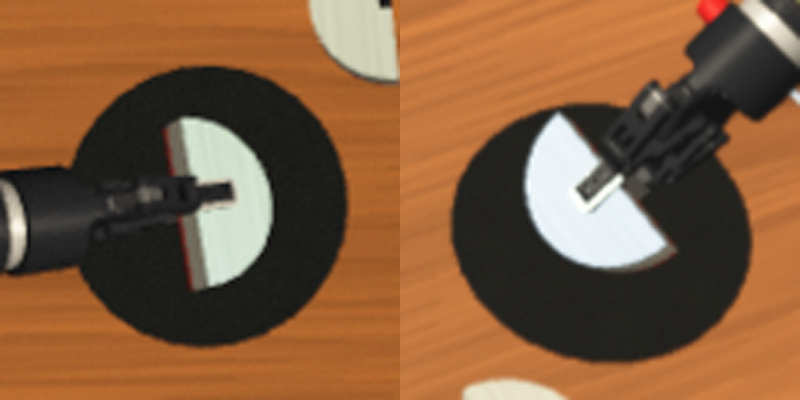

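The weight leans on the lower finger. I'll back the fingers out along their own axis.

```bash
python3 -m jog '[[0,0,0,0,0,-1,0.5],[0,0,0,0,0,-1,0.5],[0,0,0,0,0,-1,0.5],[0,0,0,0,0,-1,0.5],[0,0,0,0,0,0,0.5]]'
python3 - <<'E'
from h import *
a=[]
for nm in("top","scene"):
    c=camera(nm); x,y=proj(c,[.515,.171,.03]).astype(int)
    a.append(cv2.resize(c["img"][y-60:y+60,x-60:x+60],(400,400),interpolation=cv2.INTER_CUBIC))
cv2.imwrite("pics/h.png",np.hstack(a)[:,:,::-1])
E
```

```text
clock: 13.3
tool_pos: [0.5061, 0.2396, 0.1108]
ee_rot: [[-0.982, -0.112, 0.151], [-0.188, 0.606, -0.773], [-0.005, -0.787, -0.617]]
contact_force: [1.2, 0.2, 0.4]
opening: 0.0422
```

View pics/h.png

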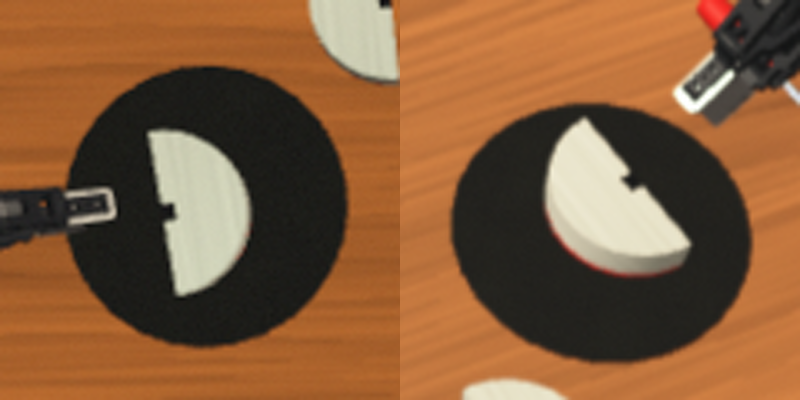

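The weight lies flat with the felt underneath, near the mat centre. I'll back off farther and measure.

```bash
python3 -m jog '[[0,0,0,0,-0.8,-0.8,0.5],[0,0,0,0,-0.8,-0.8,0.5],[0,0,0,0,-0.8,-0.8,0.5],[0,0,0,0,0,0,0.5],[0,0,0,0,0,0,0.5]]'
python3 - <<'E'
from h import *
c=camera("top"); im=c["img"]; a=im.astype(int); cv2.imwrite("pics/i.png",im[:,:,::-1])
m=((a.min(2)>110)&(a.max(2)-a.min(2)<50)).astype(np.uint8); m[:165]=0;m[250:]=0;m[:,:215]=0;m[:,:225]=0;m[:,290:]=0
ct=max(cv2.findContours(cv2.morphologyEx(m,cv2.MORPH_CLOSE,np.ones((5,5))),0,2)[0],key=cv2.contourArea)
M=cv2.moments(ct); p=hit(c,M["m10"]/M["m00"],M["m01"]/M["m00"],.04); print(p, np.hypot(*(p[:2]-[.515,.171])))
print(read_state()["tool_pos"],read_state()["contact_force"])
o=cv2.imread("pics/top0.png")[:,:,::-1].astype(int); d=np.abs(o-a).max(2)
for n,(x0,y0,x1,y1) in dict(mate=(275,115,315,175),driver=(165,190,192,275),can=(440,205,480,235)).items(): print(n,(d[y0:y1,x0:x1]>40).sum())
E
```

```text
clock: 13.9
tool_pos: [0.5027, 0.2465, 0.1915]
ee_rot: [[-0.983, -0.114, 0.146], [-0.185, 0.605, -0.775], [0.0, -0.788, -0.616]]
contact_force: [0.3, -0.3, 0.2]
opening: 0.0426
[0.51146305 0.17139777 0.04      ] 0.0035592419053896494
[0.50220807 0.24623863 0.19043796] [-0.84303431 -0.22992888 -0.27594692]
mate 0
driver 511
can 0
```

View pics/i.png

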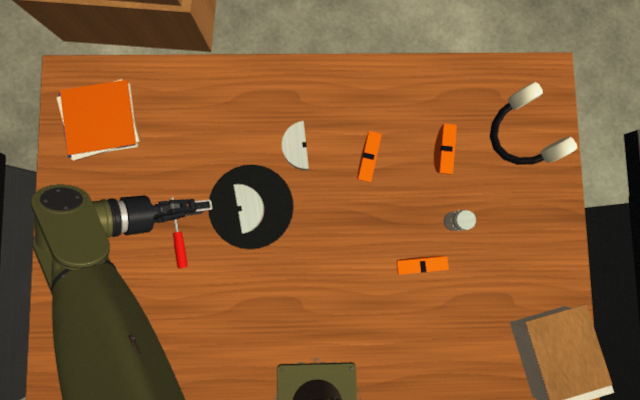

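The weight's centre is about 4 mm from the mat centre. The mate and can are unchanged. The driver's handle is still at (181,250), and the pixel differences there come from the gripper covering its tip. I'm handing in.

```bash
python3 -c "
from workcell import *
print(finish_job())"
```

```text
the job is handed in; nothing more can be done
None
```

I gripped the half-moon weight across its thickness where it stood and held it still for about a second. I then carried it to the mat, leaned it about 52° towards its felt side, and lowered it until its arc touched the mat. I opened the jaws slightly and backed the fingers out along their axis, so it tipped the short way over onto its felt and was left lying flat. The job was handed in after about 14 s.

- **Weight:** the last pictures show it flat, felt underneath. Its centre of mass measured about 4 mm from the mat's centre, with the gripper well clear and no contact force beyond sensor noise.
- **Mate and can:** no pixel changes at either from the first picture to the last.
- **Screwdriver:** its area did show changed pixels, because the gripper covered part of its blade in that view. I judged by eye that its handle had not moved (still at (181,250)) and did not check it from the second camera.

No check failed. How still the weight was while held I judged from the steady grip and a picture, as its angular speed was not measured.

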